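Lay a model warehouse on its back in the painting tray

ROBOT

A 6-joint arm with a two-finger parallel gripper is mounted at the origin on the work surface. World frame = base frame: x ahead of the robot, y to its left, z up, the work surface at z = 0. Lengths are in m, angles in rad, forces in N, time in s.
With the tool pointing down it reaches from about 0.4 to 0.825 m from the base axis. Payload 7 kg.
Tool frame: the origin (TCP) lies between the finger pads; the fingertips stand 25 mm ahead of it and the grasp point (between the pads) lies 6 mm ahead of it; y points along the fingers, x is the direction in which the jaws open and shut, and the axes are right-handed (so a half turn about y gives the same grasp; the last joint's range is limited). The gripper opens to 85 mm and grips with 20 to 120 N. Pads are 22 mm wide; open, the fingers measure 114 mm over their backs; the gripper's body (76 mm by 85 mm) begins 54 mm behind the grasp point. The pads swing forward as they close: fully open they stand 13 mm farther back than shut.
Start: joints at [1.631, 0.359, 0.012, 0, -1.224, -0.288], TCP at [0.152, 0.658, 0.256] pointing down, gripper open.
Joint ranges: [-3.07, 3.07], [-1.43, 2.12], [-1.02, 1.25], [-3.03, 1.67], [-3.05, -0], [-3.03, 3.03]. Speed limits (rad/s): [2.39, 2.39, 3.01, 3.14, 3.14, 3.14].

INTERFACE

Orientations are given as [roll, pitch, yaw] about the fixed x, y, z axes, in that order (R = Rz(yaw) Ry(pitch) Rx(roll)).
In Python, from bench import manip gives the robot as it stands. The module is installed in compiled form; this text tells all that it offers.
- The arm moves only by the tool jog_arm, never from a script. Its argument "steps" is a list of rows, each a list of 2 entries, a list of its own where there are three numbers: the shift along the tool's x, y, z in units of 40 mm (1.0 is 40 mm), then the turn, a rotation vector about the tool's x, y, z in units of 5 degrees (1.0 is 5 degrees). In form: [[[tx, ty, tz], [wx, wy, wz]], ...]. A call has 1 to 8 rows; each row shifts and turns the pose as measured when the row begins, along the tool's axes as they then stand; what a row does not reach is not made up. A row lasts 1/12 s, in which the tool goes at most 41.7 mm and 7.16 degrees, less where a joint would pass 70% of its speed; a pose out of reach is approached as far as the arm can. A call is refused whole if a number of a shift passes 1 or a number of a turn 1, either way. A call with a gripper value outside its range is refused whole. "grip" is the finger opening in mm, from 0 to 85.4, set as the call begins (left out, the last holds). The fingers move at their own pace and stop on an object; "newtons" is the grip in N (left out, the last holds). Time passes only in rows, so rows that do not move let the fingers close. It gives the time, the measured TCP pose, the force and the opening at its end, in the units of the state.
- manip.sense(): the state, without advancing time (a new reading comes with each control period).
- manip.snapshot(name): name is "scene" or "top" or "wrist"; returns a dict with "img" (480x640x3 uint8, red, green, blue), "z_map" (480x640 float32, m along the optical axis (not along the pixel's ray), 0 where there is no reading), "fovy" (degrees; the focal length in pixels is half the picture's height over the tangent of half this angle, whatever the lens; pixels are square), "cx", "cy" (the principal point, pixels), "T" (4x4, takes a point from camera to world coordinates); the wrist camera has in their place "mount" (4x4, takes a point from camera to tool coordinates, whose origin is the TCP and whose axes are the tool frame's). Camera axes: x right, y down, z forward; pixel columns grow to the right and rows downward; lengths in m; the calibration is good to about 2 mm. A picture is of the moment at which its call begins: read the wrist's pose just before it.
- manip.close_job(): hands the job in, once; it reports no verdict.
The state is a dict: "t": time; "qpos": joint angles; "qd": joint speeds; "tau": joint torques, N m; "eef_pos": TCP position; "tcp_rot": TCP orientation; "wrist_force": force on the tool from outside, world axes, zero at the start; "wrist_torque": the same for the moment, N m; "opening": opening from 0.0 (shut) to 1.0 (fully open).
Only numpy, scipy, OpenCV 4.12 (cv2) and the standard library are available. Lean on these libraries where they do the work, as an engineer would, in place of code of your own. Each camera call takes 0.05 s, during which the arm holds its last target.

TASK

The model warehouse stands upright at the open end of the painting tray, facade towards the open end. Push it over with the fingertips so that it lies on its back with the facade facing up, then push it along the tray until its roof sits flush against the yellow fence, and leave it there. Only push it: do not pick it up or carry it, and leave the jars, the glue bottle and the brush where they are.

Things in the scene. Friction and masses are not known exactly. Their poses are not given: they have to be found in the camera images.
- tray: Shallow wooden painting tray, fixed to the bench. Origin at bench height (z = 0) under the middle of the tray; its x axis runs along the tray towards the fence, y across it, z up. Grey padded floor 8 mm above the bench, from x = -160 to +140 mm; two wooden side rims, 18 mm high above the bench, 10 mm thick, inner faces at y = -80 and +80 mm; the -x end has no rim.
- fence (a point): Middle of the upper part of the inner face of the yellow fence that closes the tray's +x end (tray x = 140 mm, y = 0, 38 mm above the bench). The fence is upright, 180 mm wide, 12 mm thick and 45 mm high above the bench. Axes as the tray's.
- warehouse: Loose model of a flat-roofed brick warehouse: solid block 60 mm deep (x), 90 wide (y), 130 tall (z), 0.25 to 0.5 kg, centre of mass in its middle. Origin in the middle of its underside; z to the roof; facade with windows and doors on -x, plain back on +x. Starts upright on the tray floor, 65 to 85 mm on the open side of the tray's middle, up to 8 degrees askew.
- roof (a point): Middle of the warehouse's flat black roof, 130 mm from its underside; axes as the warehouse's. Lying on its back, the model is 60 mm high above the tray floor, and slides when pushed on its underside with a few N.
- heel (a point): Middle of the warehouse's lower back edge (x = +30 mm, z = 0 in its frame). Pushed near the top of the facade, the model tips about this edge, hardly sliding, and falls by itself beyond about 25 degrees; the edge stays near the tray floor as long as the model is only pushed.
- yellow_jar: Paint jar with yellow cap, 44 mm diameter, 52 mm tall, standing beside the tray; origin in the middle of its underside. To be left alone.
- blue_jar: Paint jar with blue cap, 44 mm diameter, 52 mm tall, standing beside the tray; origin in the middle of its underside. To be left alone.
- glue: White glue bottle with green cap, 36 mm diameter, 85 mm tall, standing beside the tray; origin in the middle of its underside. To be left alone.
- brush: Paint brush, 170 mm long, lying on the bench beside the tray on its +y side; origin under its middle, x axis along it. To be left alone.
Not all that is in view belongs to the job. Of the things like the warehouse, leave any that is green; of the rest the larger one is meant.

How it is judged:
On the way:
1. the warehouse lies on its back on the tray floor, facade up (angle between warehouse's own x axis and vertical above 3.04 rad and z of roof in the frame of tray below 0.045 m), for 0.2 s.
At the end, for the whole second after the job is handed in: The warehouse lies at rest on its back on the tray floor between the rims, facade up (within 0.1 rad), its roof within 4 mm of the fence and square to it within 0.05 rad; jars, bottle and brush within 20 mm of where they started, jars and bottle upright (all of step 1 and x of roof in the frame of fence between -0.004 and 0.004 m and y of warehouse in the frame of tray between -0.04 and 0.04 m and angle between the z axis of warehouse and the x axis of tray, either way round below 0.05 rad and linear speed of warehouse below 0.01 m/s and distance of each of yellow_jar, blue_jar, glue, brush from where it was at the start of the episode below 0.02 m and angle between each of yellow_jar, blue_jar, glue's own z axis and vertical below 0.2 rad); the robot touches nothing.
It fails at once if the warehouse is lifted or carried (its lower back edge more than 30 mm above the bench, or the middle of its underside more than 60 mm, or of its roof more than 165 mm) (height (world z) of heel above 0.03 m or height (world z) of warehouse above 0.06 m or height (world z) of roof above 0.165 m).
It fails at once if a jar, the bottle or the brush is knocked away or picked up (distance of any of yellow_jar, blue_jar, glue, brush from where it was at the start of the episode above 0.03 m).
It also fails if it takes over 43 s, if anything falls off the work surface, if the arm or the gripper's body presses on something with over 40 N, if the wrist force passes 120 N, or if a joint passes its speed limit or range.

## Working session

There is one attempt and no reset: what is moved stays moved. The work goes in short steps, Python scripts to look and compute and a tool call to move; the robot and the scene stay as the last step left them, time stands still between calls to the robot, and variables do not carry over. Pictures are saved under pics/ and viewed, and the job is handed in when it is done.

Besides the shell and the picture viewer there is one more tool, called after "Emit:" by a JSON object that holds its "fn" and its "kwargs". jog_arm: Moves the arm, as the interface text tells. Its arguments: {"type":"object","properties":{"steps":{"type":"array"},"grip":{"type":"number"},"newtons":{"type":"number"}},"required":["steps"]}

```bash
mkdir -p pics
cat > h.py <<'E'
import numpy as np, cv2
from bench import manip
def snap(n,f):
    s=manip.snapshot(n); cv2.imwrite('pics/'+f,s['img'][:,:,::-1]); np.savez(''+f+'.npz',**{k:s[k] for k in s}); return s
def pts(s):
    f=240/np.tan(np.radians(s['fovy'])/2)
    v,u=np.mgrid[0:480,0:640]; z=s['z_map']
    P=np.stack([(u-s['cx'])/f*z,(v-s['cy'])/f*z,z],-1)
    T=s['T']; return P@T[:3,:3].T+T[:3,3]
E
python3 - <<'E'
from h import *
print(manip.sense())
for n in('scene','top'):
    s=snap(n,n+'0.png'); print(n,s['fovy'],s['T'].round(3).tolist(),(s['z_map']>0).mean())
E
```

```text
{'t': 0.0, 'qpos': array([ 1.63112000e+00,  3.59399812e-01,  1.10683050e-02, -3.48116281e-04,
       -1.22411481e+00, -2.88098569e-01]), 'qd': array([-1.39059080e-03,  7.93461381e-04,  7.74275767e-04,  1.13971481e-03,
        6.75806512e-04, -1.80759125e-05]), 'tau': array([ 2.13687576e-04, -5.83324170e+01,  2.93424511e+01,  6.93642944e+00,
       -5.71647193e-03, -2.49202387e-06]), 'eef_pos': array([0.15234658, 0.65713036, 0.25535977]), 'tcp_rot': array([-1.57064123e+00, -1.67497396e-03, -1.79868991e+00]), 'wrist_force': array([ 0.24534138, -0.86244553,  0.27104577]), 'wrist_torque': array([-0.00525181, -0.00467304,  0.01725755]), 'opening': 1.0013117860132434}
scene 47.39639174640328 [[-0.137, 0.829, -0.542, 1.056], [0.991, 0.114, -0.076, 0.128], [-0.001, -0.547, -0.837, 0.857], [0.0, 0.0, 0.0, 1.0]] 0.9959375
top 53.04806277778454 [[-0.016, -0.985, 0.173, 0.434], [-1.0, 0.019, 0.016, 0.071], [-0.019, -0.172, -0.985, 0.867], [0.0, 0.0, 0.0, 1.0]] 0.9960904947916667
```

View pics/scene0.png

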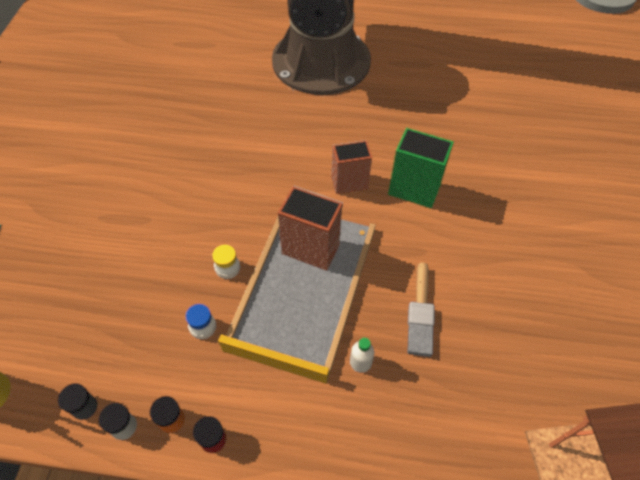

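View pics/top0.png

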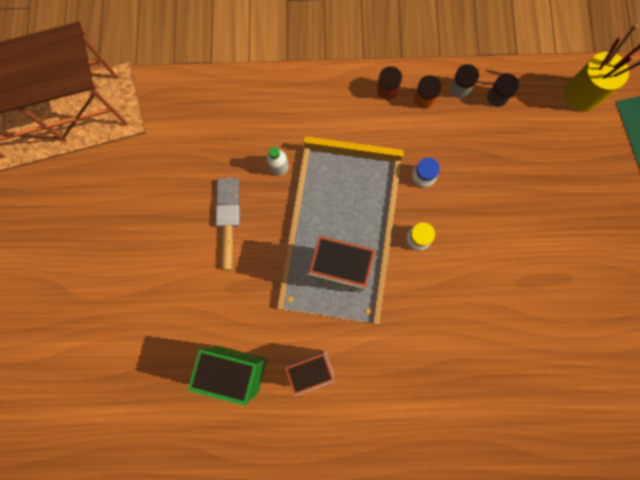

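The candidates are the red warehouse in the tray (scene 310,228; top 343,261), the small red block (scene 350,168; top 310,373) and the green block (scene 420,168; top 227,376). The description points to the large red one in the tray, so I'll check it in a crop and measure it.

Run:
```python
import numpy as np,cv2
im=cv2.imread('pics/scene0.png')[120:390,160:460]; cv2.imwrite('pics/crop0.png',cv2.resize(im,None,fx=2.2,fy=2.2,interpolation=cv2.INTER_CUBIC))
def pts(s):
    f=240/np.tan(np.radians(s['fovy'])/2)
    v,u=np.mgrid[0:480,0:640]; z=s['z_map']
    P=np.stack([(u-s['cx'])/f*z,(v-s['cy'])/f*z,z],-1)
    T=s['T']; return P@T[:3,:3].T+T[:3,3]
for n in('scene','top'):
    s=dict(np.load(n+'0.png.npz')); P=pts(s); hsv=cv2.cvtColor(s['img'],cv2.COLOR_RGB2HSV)
    reg=(np.abs(P[...,0]-0.55)<0.4)
    # roofs
    m=(P[...,2]>0.12)&(P[...,2]<0.16)&(P[...,0]>0.2)&(P[...,0]<0.8)&(abs(P[...,1])<.3)
    nl,lab,st,c=cv2.connectedComponentsWithStats(m.astype(np.uint8))
    for i in range(1,nl):
        if st[i,4]>300:
            q=P[lab==i]; print(n,'high',c[i].round(),st[i,4],q[:,2].mean(), cv2.minAreaRect((q[:,:2]*1000).astype(np.float32)))
    y=(hsv[...,0]>18)&(hsv[...,0]<30)&(hsv[...,1]>200)&(hsv[...,2]>130)&(P[...,2]>0.03)&(P[...,2]<.06)
    nl,lab,st,c=cv2.connectedComponentsWithStats(y.astype(np.uint8))
    for i in range(1,nl):
        if st[i,4]>60:
            q=P[lab==i]; print(n,'yel',c[i].round(),st[i,4],q[:,2].mean(), cv2.minAreaRect((q[:,:2]*1000).astype(np.float32)))
    g=(hsv[...,1]<60)&(P[...,2]>0.0)&(P[...,2]<.02)
    nl,lab,st,c=cv2.connectedComponentsWithStats(g.astype(np.uint8))
    for i in range(1,nl):
        if st[i,4]>500:
            q=P[lab==i]; print(n,'grey',c[i].round(),st[i,4],np.median(q[:,2]), cv2.minAreaRect((q[:,:2]*1000).astype(np.float32)))
    rim=(P[...,2]>0.013)&(P[...,2]<.06)&(P[...,0]>.3)&(P[...,0]<.8)&(abs(P[...,1])<.35)
    nl,lab,st,c=cv2.connectedComponentsWithStats(rim.astype(np.uint8))
    for i in range(1,nl):
        if st[i,4]>60:
            q=P[lab==i]; print(n,'rim',c[i].round(),st[i,4],np.median(q[:,2]),q[:,2].max(), cv2.minAreaRect((q[:,:2]*1000).astype(np.float32)))
```

```text
scene high [424. 148.] 1496 0.13013042133858618 ((362.98919677734375, 232.58169555664062), (90.15621948242188, 67.88565063476562), 74.70809936523438)
scene high [310. 211.] 2059 0.1369898316446676 ((531.8782958984375, 49.748748779296875), (91.05546569824219, 65.71969604492188), 74.24154663085938)
scene yel [227. 259.] 62 0.05195454547574519 ((596.9198608398438, -86.1784439086914), (16.757680892944336, 29.098073959350586), 47.80897521972656)
scene yel [273. 355.] 730 0.04492652940426248 ((754.257568359375, 21.24396514892578), (178.9205322265625, 11.593989372253418), 79.52289581298828)
scene grey [301. 300.] 9721 0.008332499487855416 ((592.89697265625, 48.33209991455078), (158.63002014160156, 285.8665466308594), 79.84601593017578)
scene grey [420. 336.] 807 0.01771361229782542 ((664.1219482421875, 252.98583984375), (89.45159912109375, 40.42173385620117), 1.2162935733795166)
scene rim [350. 179.] 595 0.03675349644777137 0.05998830050598203 ((379.9011535644531, 99.07427978515625), (79.49949645996094, 39.435611724853516), 75.40536499023438)
scene rim [413. 190.] 773 0.03713065671251581 0.
[... 2471 characters left out ...]
1.71116638183594), 14.39538288116455)
top rim [227. 215.] 1483 0.01812422586272522 0.023275259660926362 ((619.2568359375, 254.44973754882812), (42.4974479675293, 169.3927764892578), 89.94183349609375)
top rim [420. 236.] 577 0.05117661445058075 0.05594038753626007 ((584.3439331054688, -90.80873107910156), (42.50664520263672, 40.812835693359375), 86.86091613769531)
top rim [336. 285.] 112 0.047013570424729645 0.059483900192944694 ((499.7469787597656, 58.581024169921875), (87.96134185791016, 2.878300428390503), 74.68240356445312)
top rim [248. 363.] 265 0.03758573875894555 0.05941136825171711 ((376.7471618652344, 214.07235717773438), (107.90873718261719, 50.65214157104492), 40.545562744140625)
```

View pics/crop0.png

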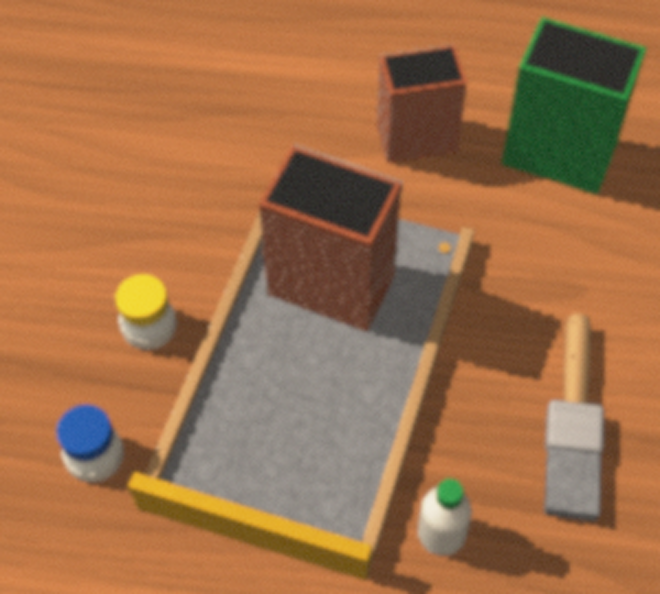

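The crop confirms the large red warehouse standing in the tray. We see its plain back, so the facade faces the open end. In tray coordinates it is at about (-77, -10) mm, yawed -6°. I'll move to a point behind the facade, with the tool already facing roughly along the push.

Emit:
{"fn": "jog_arm", "kwargs": {"steps": [[[0.7,0,0.7],[0,0.5,0]],[[0.7,0,0.7],[0,0,0]],[[0.7,0,0.7],[0,0,0]],[[0.7,0,0.7],[0,0,0]],[[0.7,0,0.7],[0,0,0]],[[0.7,0,0.7],[0,0,0]],[[0.7,0,0.7],[0,0,0]],[[0.7,0,0.7],[0,0,0]]], "grip": 50}}

```text
t: 0.77
eef_pos: [0.3103, 0.3745, 0.2498]
tcp_rot: [-1.569, -0.01, -1.837]
wrist_force: [1.5, 0.7, 1.2]
opening: 0.585
```

Emit:
{"fn": "jog_arm", "kwargs": {"steps": [[[0.7,0,0.7],[0,0,0]],[[0.7,0,0.7],[0,0,0]],[[0.7,0,0.7],[0,0,0]],[[0.7,0,0.7],[0,0,0]],[[0.7,0,0.6],[0,0,0]],[[0,0,0],[0,0,0]]]}}

```text
t: 1.27
eef_pos: [0.4075, 0.1888, 0.2512]
tcp_rot: [-1.57, -0.011, -1.838]
wrist_force: [-0.6, 0.8, -0.0]
opening: 0.583
```

```bash
cat >> h.py <<'E'
from scipy.spatial.transform import Rotation as Ro
def go(p,yawz):
    "print tool-axis shift units to p and turn about tool y to make tool z point at yawz deg"
    s=manip.sense(); R=Ro.from_euler('xyz',s['tcp_rot']); e=s['eef_pos']
    Rt=Ro.from_euler('xyz',[-np.pi/2,0,np.radians(yawz)-np.pi/2])
    print('t',s['t'],'pos',e.round(4),'rot',np.degrees(s['tcp_rot']).round(2),'F',s['wrist_force'].round(1),'open',round(s['opening'],2))
    print('shift units',(R.inv().apply(np.array(p)-e)/.04).round(2),'in target axes',(Rt.inv().apply(np.array(p)-e)/.04).round(2),'turn units',(np.degrees((R.inv()*Rt).as_rotvec())/5).round(2))
E
python3 -c "
from h import *
go([.475,.066,.14],-15.6)"
```

```text
t 1.2667 pos [0.4075 0.1888 0.2512] rot [ -89.96   -0.63 -105.33] F [-0.6  0.8 -0. ] open 0.58
shift units [2.48 2.81 2.44] in target axes [2.5  2.78 2.45] turn units [-0.01  0.05  0.13]
```

Emit:
{"fn": "jog_arm", "kwargs": {"steps": [[[0.6,0,0.6],[0,0.05,0.13]],[[0.6,0.0,0.6],[0,0,0]],[[0.6,0.0,0.6],[0,0,0]],[[0.6,0.4,0.5],[0,0,0]],[[0.2,0.7,0.2],[0,0,0]],[[0,0.7,0.1],[0,0,0]],[[0,0.7,0],[0,0,0]],[[0,0,0],[0,0,0]]]}}

```text
t: 1.93
eef_pos: [0.484, 0.0522, 0.1497]
tcp_rot: [-1.566, 0.006, -1.847]
wrist_force: [-1.0, -0.2, -0.7]
opening: 0.586
```

```bash
python3 -c "
from h import *
go([.475,.066,.14],-15.6)
snap('scene','scene1.png')
s=snap('wrist','wrist1.png')"
```

```text
t 1.9333 pos [0.484  0.0522 0.1497] rot [ -89.72    0.33 -105.8 ] F [-1.  -0.2 -0.7] open 0.59
shift units [-0.27  0.24 -0.31] in target axes [-0.27  0.24 -0.31] turn units [-0.06 -0.04 -0.07]
```

View pics/scene1.png

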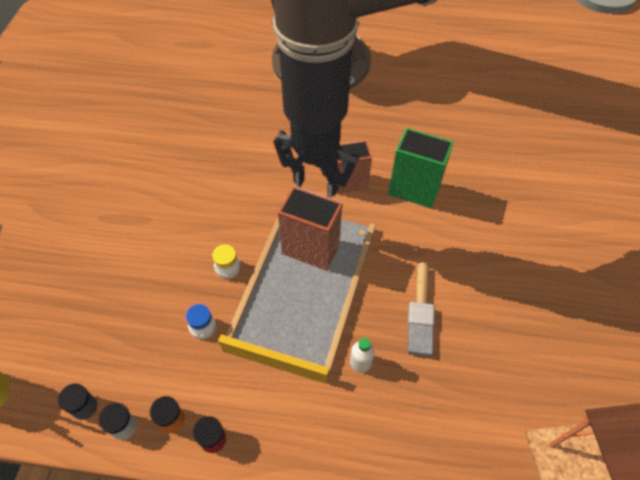

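View pics/wrist1.png

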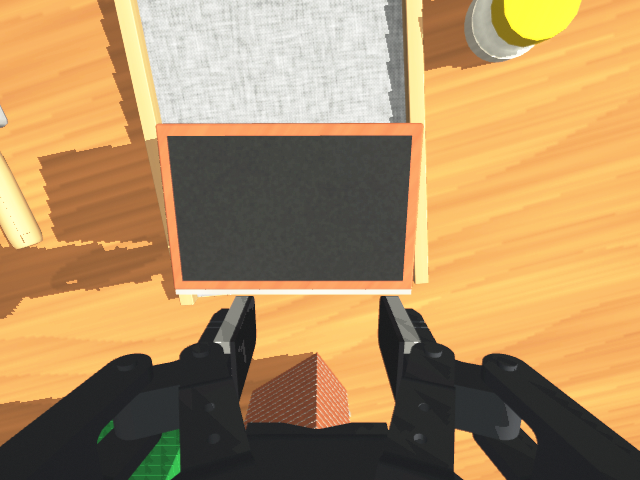

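The wrist view shows the roof centred at about (293,207), while the finger midpoint is at about column 318. The tool has to shift about 10 mm along -x, back off slightly and go down.

Emit:
{"fn": "jog_arm", "kwargs": {"steps": [[[-0.27,0,-0.25],[0,0,0]],[[0,0.2,0],[0,0,0]],[[0,0.1,0],[0,0,0]],[[0,0,0],[0,0,0]]]}}

```text
t: 2.37
eef_pos: [0.4831, 0.0697, 0.1482]
tcp_rot: [-1.554, 0.014, -1.84]
wrist_force: [0.9, -0.7, -0.1]
opening: 0.582
```

Emit:
{"fn": "jog_arm", "kwargs": {"steps": [[[0,0,0.25],[0,0,0]],[[0,0,0.25],[0,0,0]],[[0,0,0.25],[0,0,0]],[[0,0,0.25],[0,0,0]]]}}

```text
t: 2.7
eef_pos: [0.5247, 0.0591, 0.1522]
tcp_rot: [-1.551, 0.016, -1.837]
wrist_force: [-0.3, 0.7, 0.4]
opening: 0.582
```

```bash
python3 -c "
from h import *
go([.475,.066,.14],-15.6)
s=snap('scene','scene2.png')
s=snap('wrist','wrist2.png')"
```

```text
t 2.7 pos [0.5247 0.0591 0.1522] rot [ -88.85    0.92 -105.24] F [-0.3  0.7  0.4] open 0.58
shift units [ 0.16  0.28 -1.25] in target axes [ 0.17  0.3  -1.24] turn units [-0.23  0.07 -0.19]
```

View pics/wrist2.png

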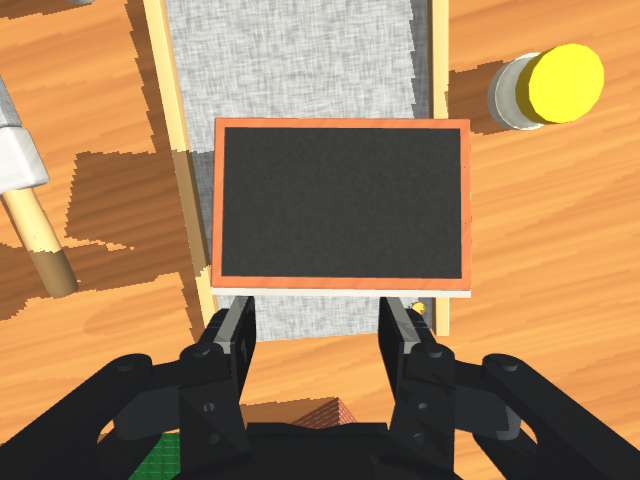

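View pics/scene2.png

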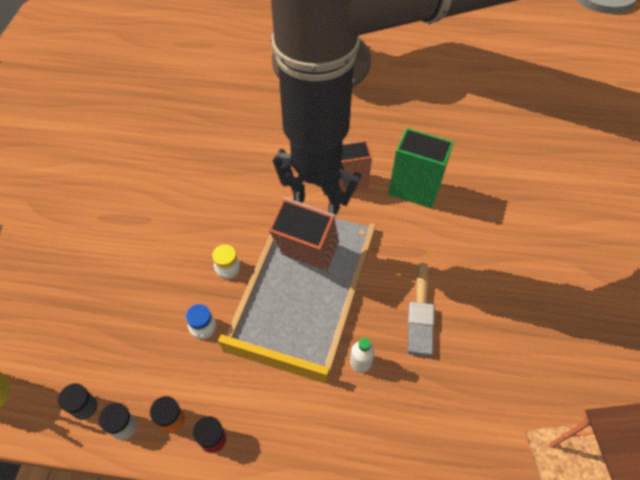

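```bash
cat >> h.py <<'E'
def roofpts(s,lo=.1,hi=.165):
    P=pts(s); m=(P[...,2]>lo)&(P[...,2]<hi)&(P[...,0]>.45)&(P[...,0]<.75)&(P[...,1]>-.06)&(P[...,1]<.15)
    v=s['img'].astype(int); dark=(v.max(-1)<75)
    return P,m,dark
E
python3 -c "
from h import *
s=dict(np.load('scene2.png.npz'));P,m,d=roofpts(s,.1)
q=P[m]; print(len(q),[P[v,u].round(3).tolist() for v,u in((205,300),(210,311),(220,325),(212,320),(240,310),(255,315))])
w=dict(np.load('wrist2.png.npz')); z=w['z_map']; print([z[v,u].round(3) for v,u in ((140,340),(260,340),(200,240),(200,450),(310,245),(310,390))])
w=dict(np.load('wrist1.png.npz')); z=w['z_map']; print([z[v,u].round(3) for v,u in ((140,295),(260,295),(200,200),(200,400),(310,245),(310,390))],w['mount'].round(3))
"
```

```text
2716 [[0.537, 0.034, 0.147], [0.545, 0.053, 0.148], [0.561, 0.078, 0.147], [0.549, 0.068, 0.151], [0.595, 0.059, 0.137], [0.591, 0.066, 0.087]]
[np.float32(0.132), np.float32(0.13), np.float32(0.131), np.float32(0.13), np.float32(0.136), np.float32(0.135)]
[np.float32(0.128), np.float32(0.141), np.float32(0.133), np.float32(0.133), np.float32(0.135), np.float32(0.136)] [[ 1.     0.     0.001 -0.   ]
 [-0.001 -0.284  0.959 -0.118]
 [ 0.    -0.959 -0.284  0.071]
 [ 0.     0.     0.     1.   ]]
```

The warehouse is already tipping: the roof leans forward about 14° with its middle at z≈0.148. I'll keep pushing.

Emit:
{"fn": "jog_arm", "kwargs": {"steps": [[[0,0.15,0.3],[0,0,0]],[[0,0.15,0.3],[0,0,0]],[[0,0.15,0.3],[0,0,0]],[[0,0.15,0.3],[0,0,0]]]}}

```text
t: 3.13
eef_pos: [0.5752, 0.045, 0.1284]
tcp_rot: [-1.55, 0.017, -1.839]
wrist_force: [-0.2, -0.1, -0.3]
opening: 0.583
```

```bash
python3 -c "
from h import *
go([.55,.05,.14],-15.6)
s=snap('scene','scene3.png')"
```

```text
t 3.1333 pos [0.5752 0.045  0.1284] rot [ -88.79    0.98 -105.39] F [-0.2 -0.1 -0.3] open 0.58
shift units [ 0.04 -0.3  -0.63] in target axes [ 0.05 -0.29 -0.64] turn units [-0.24  0.04 -0.2 ]
```

View pics/scene3.png

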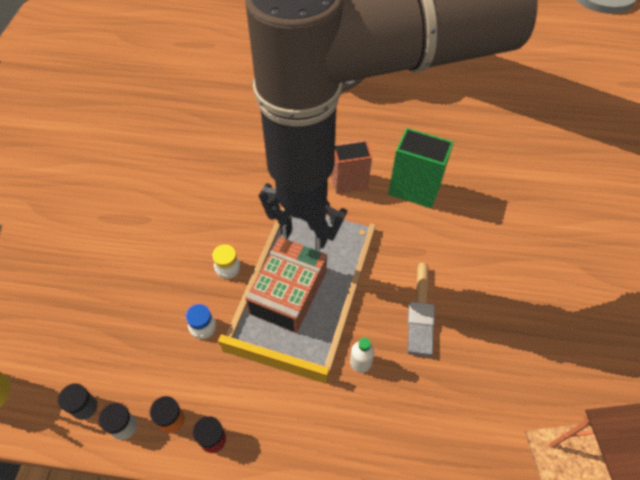

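It has fallen with the facade up. I'll back off and measure the lying pose.

Emit:
{"fn": "jog_arm", "kwargs": {"steps": [[[0,-0.3,-0.7],[0,0,0]],[[0,0,-0.9],[0,0,0]],[[0,0,-0.7],[0,0,0]],[[0,0,-0.3],[0,0,0]],[[0,0,0],[0,0,0]]]}}

```text
t: 3.6
eef_pos: [0.4759, 0.0702, 0.1318]
tcp_rot: [-1.556, 0.01, -1.846]
wrist_force: [-0.1, -0.4, -0.6]
opening: 0.582
```

```bash
cat >> h.py <<'E'
C=np.array([608.4,46.7])/1000; A=np.radians(-9.83); ex=np.array([np.cos(A),np.sin(A)]); ey=np.array([-ex[1],ex[0]])
def lying(n,f):
    s=snap(n,f); P=pts(s); d=P[...,:2]-C; X=d@ex; Y=d@ey
    m=(abs(P[...,2]-.068)<.004)&(abs(Y)<.09)&(X>-.13)&(X<.16)
    nl,lab,st,c=cv2.connectedComponentsWithStats(m.astype(np.uint8)); i=1+st[1:,4].argmax()
    q=np.stack([X[lab==i],Y[lab==i]],-1)*1000
    r=cv2.minAreaRect(q.astype(np.float32)); print(n,st[i,4],'z',P[lab==i][:,2].mean(),'tray frame rect',r); 
    # fence inner
    hsv=cv2.cvtColor(s['img'],cv2.COLOR_RGB2HSV)
    y=(abs(P[...,2]-.045)<.004)&(hsv[...,0]>17)&(hsv[...,0]<32)&(hsv[...,1]>150)&(X>.1)&(X<.18)&(abs(Y)<.1)
    g=np.stack([X[y],Y[y]],-1)*1000
    print(' fence x 3/50/97pct',np.percentile(g[:,0],[3,50,97]).round(1),cv2.minAreaRect(g.astype(np.float32)),' block x range',np.percentile(q[:,0],[.5,99.5]).round(1),'y',np.percentile(q[:,1],[.5,99.5]).round(1))
    return s,P,X,Y
E
python3 -c "
from h import *
lying('scene','scene4.png');lying('top','top4.png');
go([.52,.062,.06],-9.83)"
```

```text
scene 3698 z 0.06894323902037681 tray frame rect ((23.786319732666016, -19.969505310058594), (91.06047821044922, 132.13357543945312), 84.44763946533203)
 fence x 3/50/97pct [141.6 147.8 153. ] ((147.14169311523438, -0.6362457275390625), (13.563275337219238, 179.98443603515625), 0.03530683368444443)  block x range [-41.6  90.8] y [-67.5  28.4]
top 1815 z 0.06868871667406966 tray frame rect ((48.23670196533203, -21.88982391357422), (90.47876739501953, 74.15534973144531), 84.21540069580078)
 fence x 3/50/97pct [137.4 142.8 149.3] ((143.43955993652344, 0.6298370361328125), (178.81317138671875, 13.704916000366211), 89.96058654785156)  block x range [11.8 86.6] y [-67.5  23.2]
t 3.7 pos [0.4781 0.0704 0.1322] rot [ -89.05    0.63 -105.74] F [0.5 0.5 0.5] open 0.58
shift units [-0.06  1.82  1.04] in target axes [0.03 1.8  1.07] turn units [-0.2  -1.18 -0.12]
```

View pics/top4.png

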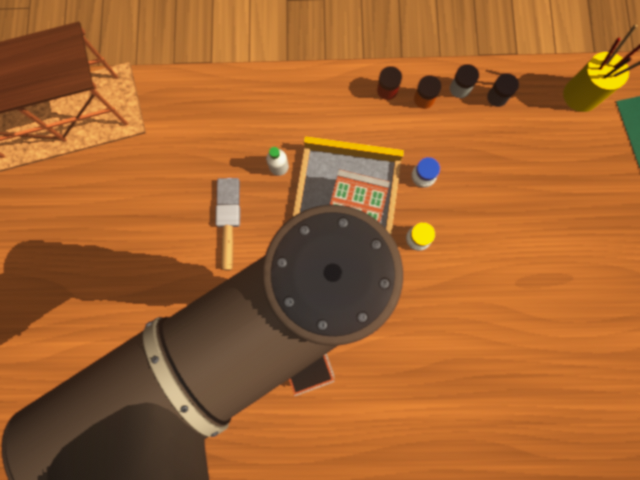

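View pics/scene4.png

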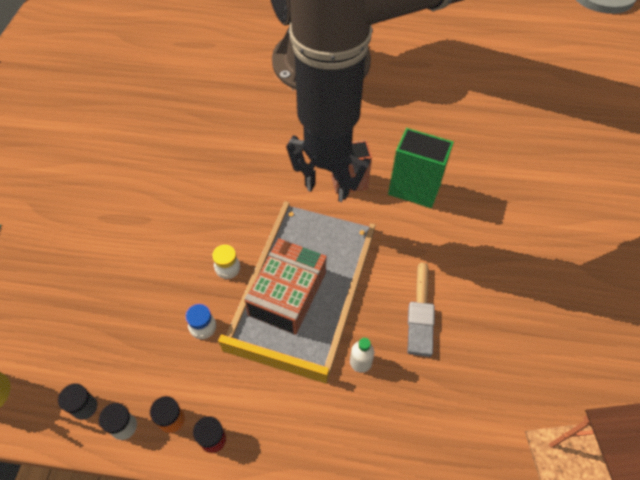

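It lies on its back, facade up, with its centre at tray (24, -20) mm, still askew by about -5.6°, and the underside at x≈-41. Next I'll square the tool to the tray and lower it behind the underside.

```bash
python3 -c "
from h import *
go([.5385,.0425,.05],-9.83)"
```

```text
t 3.7 pos [0.4781 0.0704 0.1322] rot [ -89.05    0.63 -105.74] F [0.5 0.5 0.5] open 0.58
shift units [0.28 2.08 1.61] in target axes [0.43 2.05 1.61] turn units [-0.2  -1.18 -0.12]
```

Emit:
{"fn": "jog_arm", "kwargs": {"steps": [[[0,0,0],[-0.2,-1,-0.12]],[[0,0,0],[0,-0.18,0]],[[0,0,0],[0,0,0]]]}}

```text
t: 3.95
eef_pos: [0.4812, 0.0705, 0.1322]
tcp_rot: [-1.57, -0.0, -1.741]
wrist_force: [0.2, -0.3, -0.2]
opening: 0.584
```

```bash
python3 -c "
from h import *
go([.5385,.0425,.05],-9.83)"
```

```text
t 3.95 pos [0.4812 0.0705 0.1322] rot [-89.98  -0.   -99.74] F [ 0.2 -0.3 -0.2] open 0.58
shift units [0.45 2.06 1.53] in target axes [0.44 2.05 1.53] turn units [-0.    0.02  0.  ]
```

Emit:
{"fn": "jog_arm", "kwargs": {"steps": [[[0.2,0.5,0.3],[0,0,0]],[[0.25,0.5,0.3],[0,0,0]],[[0,0.5,0.3],[0,0,0]],[[0,0.5,0.2],[0,0,0]],[[0,0,0],[0,0,0]],[[0,0,0],[0,0,0]]]}}

```text
t: 4.45
eef_pos: [0.5291, 0.0436, 0.0496]
tcp_rot: [-1.564, 0.003, -1.755]
wrist_force: [0.5, 0.0, 0.2]
opening: 0.586
```

```bash
python3 -c "
from h import *
go([.5385,.0425,.05],-9.83)
snap('scene','scene5.png');snap('wrist','wrist5.png')"
```

```text
t 4.45 pos [0.5291 0.0436 0.0496] rot [ -89.62    0.19 -100.57] F [0.5 0.  0.2] open 0.59
shift units [-0.02 -0.01  0.24] in target axes [-0.01 -0.01  0.24] turn units [-0.08 -0.15 -0.04]
```

View pics/wrist5.png

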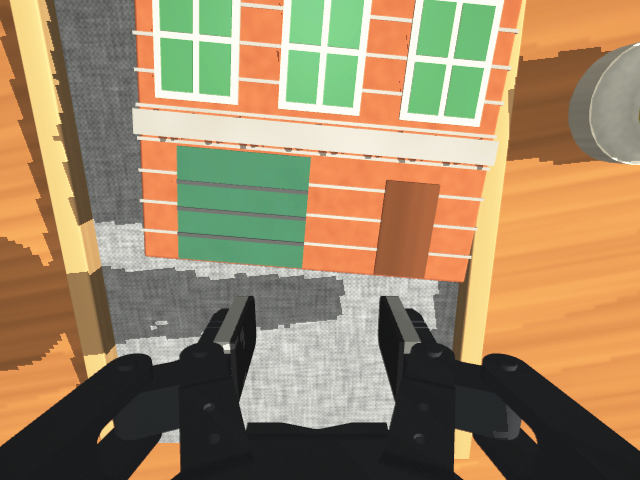

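The fingers sit centred behind the underside, the lower edge running from (145,257) to (465,281). I'll push in slow steps.

Emit:
{"fn": "jog_arm", "kwargs": {"steps": [[[0,0,0.25],[-0.08,-0.15,-0.04]],[[0,0,0.25],[0,0,0]],[[0,0,0.25],[0,0,0]],[[0,0,0.25],[0,0,0]],[[0,0,0.25],[0,0,0]],[[0,0,0],[0,0,0]]]}}

```text
t: 5.05
eef_pos: [0.5813, 0.0358, 0.0556]
tcp_rot: [-1.566, 0.004, -1.742]
wrist_force: [1.4, 0.1, -0.2]
opening: 0.582
```

```bash
python3 -c "
from h import *
lying('scene','scene6.png');lying('top','top6.png')
go([.5385,.0425,.05],-9.83)"
```

```text
scene 3921 z 0.06896184911061463 tray frame rect ((42.48899841308594, -14.55063247680664), (91.13629913330078, 153.47557067871094), 89.96418762207031)
 fence x 3/50/97pct [141.7 147.8 153. ] ((146.96844482421875, -0.3016357421875), (179.8168182373047, 13.516016006469727), 89.5876235961914)  block x range [-14.  118.2] y [-59.   30.6]Traceback (most recent call last):
  File "<string>", line 3, in <module>
    lying('scene','scene6.png');lying('top','top6.png')
                                ~~~~~^^^^^^^^^^^^^^^^^^
  File "h.py", line 25, in lying
    nl,lab,st,c=cv2.connectedComponentsWithStats(m.astype(np.uint8)); i=1+st[1:,4].argmax()
                                                                          ~~~~~~~~~~~~~~~^^
ValueError: attempt to get argmax of an empty sequence
```

The block is squared up: the roof is at x≈118 and the fence at about 141. I'll go on gently until it makes contact.

Emit:
{"fn": "jog_arm", "kwargs": {"steps": [[[0,0.1,0.15],[0,0,0]],[[0,0,0.15],[0,0,0]],[[0,0,0.15],[0,0,0]],[[0,0,0],[0,0,0]]]}}

```text
t: 5.48
eef_pos: [0.5953, 0.0322, 0.0512]
tcp_rot: [-1.572, 0.002, -1.742]
wrist_force: [-0.1, -0.2, 3.2]
opening: 0.587
```

```bash
python3 -c "
from h import *
lying('scene','scene7.png')
go([.5385,.0425,.05],-9.83)"
```

```text
scene 4020 z 0.06890832680650257 tray frame rect ((60.85160827636719, -15.228485107421875), (145.64361572265625, 91.1102294921875), 0.09577150642871857)
 fence x 3/50/97pct [141.2 147.4 153. ] ((146.79856872558594, -0.5684814453125), (179.99566650390625, 13.690617561340332), 89.95518493652344)  block x range [  1.9 132.4] y [-59.7  29.9]
t 5.5333 pos [0.5954 0.0323 0.0512] rot [-90.01   0.11 -99.83] F [ 0.2 -0.6  1.2] open 0.59
shift units [-0.01  0.03 -1.44] in target axes [-0.01  0.03 -1.44] turn units [ 0.   -0.   -0.02]
```

Contact is about 9 mm away.

Emit:
{"fn": "jog_arm", "kwargs": {"steps": [[[0,0,0.15],[0,0,0]],[[0,0,0.15],[0,0,0]],[[0,0,0.1],[0,0,0]]]}}

```text
t: 5.78
eef_pos: [0.6038, 0.0301, 0.051]
tcp_rot: [-1.584, -0.001, -1.744]
wrist_force: [-30.3, 17.9, 28.7]
opening: 0.585
```

```bash
python3 -c "
from h import *
lying('scene','scene8.png')
go([.5385,.0425,.05],-9.83)"
```

```text
scene 4061 z 0.06895508061505577 tray frame rect ((71.16728210449219, -15.559879302978516), (91.1162338256836, 141.3907012939453), 89.8888931274414)
 fence x 3/50/97pct [140.7 147.2 153. ] ((146.7875518798828, -0.17706298828125), (14.260984420776367, 180.03726196289062), 0.19695305824279785)  block x range [ 11.5 140.8] y [-59.8  29.6]
t 5.8333 pos [0.6038 0.0302 0.0511] rot [-9.079e+01 -4.000e-02 -9.989e+01] F [-22.3  10.8  19.3] open 0.58
shift units [-0.02  0.05 -1.66] in target axes [-0.02  0.03 -1.66] turn units [ 0.16 -0.01  0.01]
```

The roof is pressed on the fence: the force rose to about 35 N horizontally, and the roof reads 140.8 against 140.7 for the fence. Now I'll back off and lift clear.

Emit:
{"fn": "jog_arm", "kwargs": {"steps": [[[0,0,-0.3],[0,0,0]],[[0,0,-0.4],[0,0,0]],[[0,0,-0.5],[0,0,0]],[[0,-0.5,-0.5],[0,0,0]],[[0,-0.7,-0.5],[0,0,0]],[[0,-0.7,-0.5],[0,0,0]],[[0,-0.7,0],[0,0,0]],[[0,0,0],[0,0,0]]]}}

```text
t: 6.5
eef_pos: [0.4956, 0.0501, 0.1575]
tcp_rot: [-1.586, -0.001, -1.742]
wrist_force: [0.9, 0.6, 0.4]
opening: 0.585
```

Emit:
{"fn": "jog_arm", "kwargs": {"steps": [[[-0.7,-0.3,-0.2],[0,0,0]],[[-0.9,0,-0.2],[0,0,0]],[[-0.9,0,-0.2],[0,0,0]],[[-0.9,0,-0.2],[0,0,0]],[[-0.9,0,-0.2],[0,0,0]],[[-0.9,0,0],[0,0,0]],[[-0.9,0,0],[0,0,0]],[[0,0,0],[0,0,0]]]}}

```text
t: 7.17
eef_pos: [0.5027, 0.3107, 0.1763]
tcp_rot: [-1.572, 0.013, -1.746]
wrist_force: [1.4, 0.5, 0.5]
opening: 0.587
```

```bash
python3 -c "
from h import *
go([.5,.4,.2],-9.83)
lying('scene','scene9.png');s,P,X,Y=lying('top','top9.png')
# roof gap: floor visible between roof and fence?
for y in(-50,-30,-15,0,20):
    m=(abs(Y*1000-y)<3)&(X>.12)&(X<.145); print(y,'min z',P[...,2][m].min().round(3))
"
```

```text
t 7.1667 pos [0.5027 0.3107 0.1763] rot [ -90.1     0.76 -100.03] F [1.4 0.5 0.5] open 0.59
shift units [-2.19 -0.56 -0.46] in target axes [-2.19 -0.59 -0.45] turn units [ 0.02 -0.04 -0.15]
scene 4070 z 0.06893187692543203 tray frame rect ((75.38969421386719, -15.625621795654297), (91.10934448242188, 133.22265625), 89.96699523925781)
 fence x 3/50/97pct [140.8 147.2 153. ] ((146.61976623535156, -0.2031402587890625), (179.59335327148438, 14.12421703338623), 89.96701049804688)  block x range [ 11.9 140.9] y [-59.8  29.7]
top 3710 z 0.06859756956694463 tray frame rect ((72.85511016845703, -14.368583679199219), (131.30531311035156, 90.12840270996094), 0.013111673295497894)
 fence x 3/50/97pct [137.3 144.4 149.3] ((143.54153442382812, 0.5538711547851562), (178.78915405273438, 13.22879695892334), 89.99017333984375)  block x range [  8.  136.3] y [-58.9  30.2]
-50 min z 0.066
-30 min z 0.067
-15 min z 0.066
0 min z 0.066
20 min z 0.065
```

View pics/top9.png

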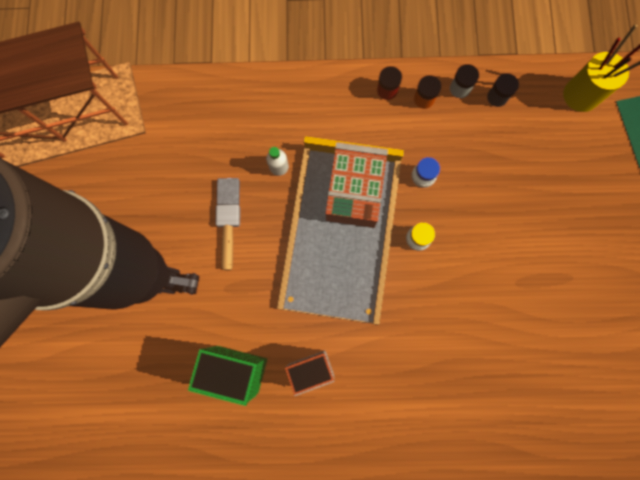

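View pics/scene9.png

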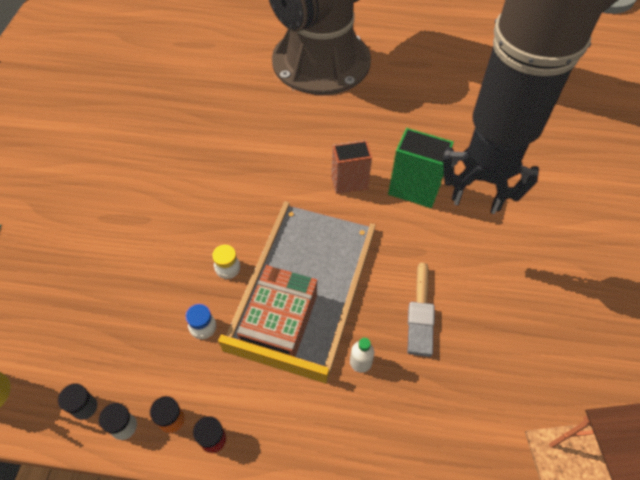

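Both views show it lying facade up against the fence, with no gap and square to within 0.1°. The jars, bottle and brush are where they were, and the arm is clear. I'm handing in.

```bash
python3 -c "
from bench import manip
print(manip.close_job(), manip.sense()['t'])"
```

```text
the job is handed in; nothing more can be done
the job is handed in; nothing more can be done
```

The large red warehouse now lies on its back, facade up, with its roof flush against the yellow fence. I pushed it over with the open fingertips, then pushed it along the tray by its underside. After that I backed the arm away and handed in at about 7 s; the hand-in gave no verdict.

- **Roof against the fence:** The scene view read the roof at x = 140.9 mm and the fence at 140.8 mm. The top view read 136.3 and 137.3 mm. The two views disagree by about 4 mm in absolute position, but each puts roof and fence within about 1 mm of each other.
- **Squareness and position:** It is square to the fence within about 0.1°, about 15 mm to the -y side of the tray's middle, and its upper face is about 69 mm above the bench.
- **Other objects:** The jars, bottle and brush look unmoved in both final pictures. I checked this by eye and did not re-measure them.
- **Wrist force:** On contact with the fence it read about 45 N in total (35 N of it horizontal), well under the 120 N limit. The fingertips did the pushing.

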